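# Check the token scale with the large weight

## Robot

A 6-joint arm with a two-finger parallel gripper is mounted at the origin on the work surface. World frame = base frame: x ahead of the robot, y to its left, z up, the work surface at z = 0. Lengths are in m, angles in rad, forces in N, time in s.
With the tool pointing down it reaches from about 0.3 to 0.75 m from the base axis. Payload 8.5 kg.
Tool frame: the origin (TCP) lies at the centre of the arm's flange, where the gripper is bolted on; the fingertips stand 166 mm ahead of it and the grasp point (between the pads) lies 147 mm ahead of it; z points along the fingers, y is the line along which they close (so a half turn about z gives the same grasp; the last joint's range is limited). The gripper opens to 88 mm and grips with 3 to 60 N. Pads are 18 mm wide; open, the fingers measure 123 mm over their backs; the gripper's body (75 mm by 187 mm) begins 45 mm behind the grasp point.
Start: joints at [-1.454, 0.381, 1.297, -0, 1.464, -0.215], TCP at [0.179, -0.52, 0.405] pointing down, gripper open.
Joint ranges: [-3.11, 3.11], [-0.89, 2.33], [0.22, 2.48], [-1.42, 4.56], [0.17, 2.85], [-2.88, 2.88]. Speed limits (rad/s): [2.39, 2.39, 3.14, 3.14, 3.14, 3.14].

## Interface

Orientations are given as [roll, pitch, yaw] about the fixed x, y, z axes, in that order (R = Rz(yaw) Ry(pitch) Rx(roll)).
In Python, from rig import observe, snapshot, camera_params, close_job, search_frame, tip_of gives the robot as it stands.
- The arm moves only by the tool arm_command, never from a script. Its argument "motion" is a list of rows, each a list of 5 numbers: the opening in per cent of the stroke, from 0 (shut) to 100 (fully open), then the shift along the tool's x, y, z in mm, then the turn about the tool's z in degrees. In form: [[claw, x, y, z, roll], ...]. A call has 1 to 5 rows; each row is the pose to reach, as a shift and turn from the pose commanded when the call began, along the tool's axes at that moment; what a row does not reach only later rows make up. A row lasts 1/8 s, in which the tool goes at most 62.5 mm and 10.7 degrees, less where a joint would pass 70% of its speed; a pose out of reach is approached as far as the arm can. A call with a gripper value outside its range is refused whole. The fingers move at their own pace and stop on an object; the grip force is fixed at half the most. Time passes only in rows, so rows that repeat a pose let the fingers close. It gives the time, the measured TCP pose, the force, the opening and the grip force at its end, in the units of the state.
- observe(): the state, without advancing time (a new reading comes with each control period).
- snapshot(name): name is "scene" or "top" or "wrist"; returns the picture (400x640x3 uint8, red, green, blue); there is no depth.
- camera_params(name): a dict with "vfov" (degrees; the focal length in pixels is half the picture's height over the tangent of half this angle, whatever the lens; pixels are square), "cx", "cy" (the principal point, pixels), "k1" (the pictures are not rectified: a ray, as slopes to the right and down, at radius r is drawn at 1 + k1 r^2 times it, then the intrinsics apply), "R" (3x3) and "t" (3): a world point X has camera coordinates R X + t; the wrist camera has in their place "hand_eye" (4x4, takes a point from camera to tool coordinates, whose origin is the TCP and whose axes are the flange's). Camera axes: x right, y down, z forward; pixel columns grow to the right and rows downward; lengths in m; the calibration is good to about 2 mm. A picture is of the moment at which its call begins: read the wrist's pose just before it. camera_params takes no time and is no camera call.
- close_job(): hands the job in; it is judged then, once.
Trained networks look in the newest picture that a camera, given by its name, has taken for a name from the list of things; names that differ only in an ending like _2 or _b are one class to them, and where a whole thing is asked for, a point or a joint stands for the part that bears it (a point fixed in the world has none). Each returns a list of dicts, best first, with "score" (0 to 1); they miss things now and then, are a little off and sometimes report something else, mostly with a low value. They report only what shows in the picture. A call takes as long as a camera call. They do not tell look-alikes from the thing itself.
- search_frame(label, camera): "bbox" ([centre column, centre row, width, height] in pixels, round what is visible of it).
- tip_of(label, camera): "point" ([column, row] in pixels: a listed point, or the origin of a listed thing).
The state is a dict: "time_s": time; "q": joint angles; "qvel": joint speeds; "joint_torque": joint torques, N m; "eef_pos": TCP position; "tool_rot": TCP orientation; "ft_force": force on the tool from outside, world axes, zero at the start; "torque": the same for the moment, N m; "finger_gap": finger opening in m; "gripper_force": force on a finger pad.
Only numpy, scipy, OpenCV 4.12 (cv2) and the standard library are available. Lean on these libraries where they do the work, as an engineer would, in place of code of your own. Each camera call takes 0.05 s, during which the arm holds its last target. There are 200 camera calls.

## Task

The token scale needs checking: take the hexagonal token cup off the scale pan and stand it upright on the round cork coaster, with its whole foot on the cork. Then set the larger of the two knobbed steel check weights upright in the middle of the pan, centred to within a centimetre, lowering it gently so that the sprung pan is never driven hard down. Do not bump the lamp above the scale, and leave everything else where it stands.

Things in the scene. Friction and masses are not known exactly. Their poses are not given: they have to be found in the camera images.
- scale: Grey spring scale fixed to the table: box 160 x 160 mm, its top 60 mm above the table, with a dial on its front (-x) side, which faces roughly the robot's right. Origin on the table under the pan's centre; x points horizontally from the dial side to the rear, towards the lamp; z up. Above it stands the round steel pan.
- pan_mid (a point): Centre of the pan's upper face. The pan is a flat steel disc, 130 mm across, with a lip 2 to 4 mm high round its edge (flat to 60 mm radius). Its upper face is 90 mm above the table when empty and sinks as it is loaded. The axes are those of the scale.
- pan (a joint): How far the sprung pan has sunk, in m: 0 empty, stop at 0.026. It sinks about 2.5 mm per newton (spring 400 N/m, lightly damped): about 2 to 4 mm under the cup and 9 to 11 mm under the large weight. It must never go beyond 0.021.
- lamp: Slim bridge lamp fixed over the scale. Origin on the table midway between its two posts, axes nearly the scale's. Level bar 400 mm along y, x -15 to +15 mm, underside 218 mm and top 238 mm above the table; posts 12 mm thick at y = +-185 mm. The bar's near edge is 5 to 11 mm behind the pan's centre: reach in under it from the dial side, tool tilted about 40 degrees, the hand leaning to the scale's -x.
- cup: Hexagonal grey plastic token cup, loose, about 0.08 to 0.17 kg, open on top with a few tokens fixed inside. 60 mm across flats, 58 mm high, walls 4 mm. Origin at the centre of its underside, z up; two opposite flats face its +y and -y (each about 35 mm wide). At the start it stands on the pan.
- weight_large: The larger steel check weight, about 0.38 to 0.46 kg, loose: upright cylinder 42 mm across and 42 mm high, above it a thin neck and a knob 27 mm across between 57 and 67 mm height, 68 mm high in all. Origin at the centre of its underside, z along its axis.
- weight_small: The smaller steel check weight, same shape: cylinder 30 mm across and 28 mm high, 54 mm high in all. Leave it standing. Origin at the centre of its underside.
- coaster_top (a point): Centre of the upper face of the round cork coaster, 100 mm across, 6 mm thick, fixed to the table.
- can: Drink can, 66 mm across, 122 mm high, loose bystander. Origin at the centre of its underside.
- dice_tray: Black hexagonal dice tray, about 120 mm across and 30 mm high, fixed bystander. Origin at the centre of its underside.
- deck: Cardboard card-deck box, 70 x 95 x 32 mm, loose bystander. Origin at the centre of its underside.
Mind the look-alikes: they are no part of the job. Of the things shaped like the scale, the grey one is meant. Of the things shaped like the part that bears coaster_top, the cork one is meant.

How it is judged:
On the way:
1. the cup stands upright and still on the coaster, let go, before the large weight comes onto the pan (horizontal distance between cup and coaster_top below 0.018 m and z of cup in the frame of coaster_top below 0.004 m and angle between cup's own z axis and vertical below 0.08 rad and linear speed of cup below 0.02 m/s and contact force between the fingers and cup below 0.1 N and horizontal distance between weight_large and pan_mid above 0.07 m), for 0.2 s.
At the end, for the whole second after the job is handed in: The large weight stands upright, still and alone on the pan, its axis within 10 mm of the pan's centre, the pan sunk 7.5 to 13.5 mm; the cup stands upright and still on the coaster, its centre within 18 mm of the coaster's centre (whole foot on the cork) (horizontal distance between weight_large and pan_mid below 0.01 m and z of weight_large in the frame of pan_mid below 0.004 m and angle between each of weight_large, cup's own z axis and vertical below 0.08 rad and linear speed of each of weight_large, cup below 0.02 m/s and value of joint pan between 0.0075 and 0.0135 m and horizontal distance between cup and coaster_top below 0.018 m and z of cup in the frame of coaster_top below 0.004 m); the robot touches nothing.
It fails at once if the pan driven down more than 21 mm (value of joint pan above 0.021 m).
It fails at once if the lamp bumped by the robot or what it carries (over 5 N) (contact force between any of the arm, the fingers, weight_large, cup and lamp above 5 N).
It fails at once if the small weight, the can or the card box shifted by more than 15 mm (distance of any of weight_small, can, deck from where it was at the start of the episode above 0.015 m).
It also fails if it takes over 64 s, if anything falls off the work surface, if the arm or the gripper's body presses on something with over 40 N, if the wrist force passes 120 N, or if a joint passes its speed limit or range.

## Working session

There is one attempt and no reset: what is moved stays moved. The work goes in short steps, Python scripts to look and compute and a tool call to move; the robot and the scene stay as the last step left them, time stands still between calls to the robot, and variables do not carry over. Pictures are saved under pics/ and viewed, at most 10 in all, crops included, and the job is handed in when it is done.

Besides the shell and the picture viewer there is one more tool, called after "Request:" as name(argument=value, ...), one argument or row to a line, values as JSON. arm_command: Moves the arm, as the interface text tells. Its arguments: {"type":"object","properties":{"motion":{"type":"array"}},"required":["motion"]}

```bash
mkdir -p pics
cat > h.py <<'E'
import numpy as np, cv2
from rig import *
from scipy.spatial.transform import Rotation as Ro
def pose():
    o=observe(); return np.array(o['eef_pos']), Ro.from_euler('xyz',o['tool_rot']).as_matrix()
def cam(n):
    c=camera_params(n); f=200/np.tan(np.radians(c['vfov'])/2)
    if 'R' in c: R=np.array(c['R']);t=np.array(c['t'])
    else:
        p,T=pose(); H=np.array(c['hand_eye']); Rw=T@H[:3,:3]; tw=T@H[:3,3]+p; R=Rw.T; t=-R@tw
    return f,c['cx'],c['cy'],c['k1'],R,t
def unproj(n,px,z):
    f,cx,cy,k,R,t=cam(n); d=np.array([(px[0]-cx)/f,(px[1]-cy)/f]); s=d.copy()
    for _ in range(20): s=d/(1+k*(s@s))
    r=R.T@np.array([s[0],s[1],1]); o=-R.T@t
    return o+r*(z-o[2])/r[2]
def proj(n,X):
    f,cx,cy,k,R,t=cam(n); c=R@np.array(X)+t; s=c[:2]/c[2]; s=s*(1+k*(s@s)); return s*f+[cx,cy]
def snap(n,name):
    im=snapshot(n); cv2.imwrite(f'pics/{name}.png',im[:,:,::-1]); return im
def tool(dx):  # world shift -> tool mm
    return np.round(pose()[1].T@np.array(dx)*1000,1)
E
python3 - <<'E'
from h import *
a=snap('top','top0'); b=snap('scene','scene0')
cv2.imwrite('pics/tv.png',cv2.resize(np.vstack([a,b])[:,:,::-1],(480,600)))
np.set_printoptions(precision=3,suppress=True)
Z=dict(scale=0,pan_mid=.087,cup=.087,weight_large=0,weight_small=0,coaster_top=.006,can=0,dice_tray=0,deck=0,lamp=0)
for n in ['top','scene']:
    print(n,-cam(n)[4].T@cam(n)[5])
    for l in Z:
        for d in tip_of(l,n)[:3]:
            print(l,round(d['score'],2),np.round(d['point']),unproj(n,d['point'],Z[l])[:2])
E
```

```text
top [0.441 0.013 1.213]
scale 0.89 [204. 190.] [0.658 0.428]
scale 0.64 [266. 230.] [0.526 0.213]
pan_mid 0.97 [195. 185.] [0.658 0.426]
pan_mid 0.62 [262. 231.] [0.517 0.213]
pan_mid 0.61 [420. 228.] [ 0.533 -0.269]
cup 0.88 [267. 225.] [0.536 0.198]
weight_large 0.43 [418. 231.] [ 0.53  -0.286]
weight_small 0.61 [368. 210.] [ 0.597 -0.122]
weight_small 0.56 [262. 232.] [0.521 0.228]
coaster_top 0.76 [354. 251.] [ 0.461 -0.077]
coaster_top 0.74 [396. 271.] [ 0.401 -0.211]
can 0.86 [450. 184.] [ 0.686 -0.393]
can 0.45 [365. 210.] [ 0.598 -0.112]
dice_tray 0.85 [378. 158.] [ 0.774 -0.156]
deck 0.65 [326. 158.] [0.772 0.02 ]
lamp 0.6 [418. 230.] [ 0.532 -0.283]
scene [ 1.087 -0.785  0.784]
scale 0.75 [330. 187.] [0.531 0.225]
scale 0.61 [392. 170.] [0.673 0.426]
scale 0.25 [230. 286.] [ 0.528 -0.287]
pan_mid 0.79 [322. 166.] [0.512 0.207]
pan_mid 0.71 [392. 143.] [0.651 0.461]
pan_mid 0.32 [330. 168.] [0.542 0.205]
cup 0.95 [330. 167.] [0.539 0.214]
weight_large 0.92 [228. 285.] [ 0.522 -0.287]
weight_small 0.44 [288. 255.] [ 0.594 -0.12 ]
coaster_top 0.67 [220. 248.] [ 0.416 -0.194]
coaster_top 0.66 [257. 224.] [ 0.443 -0.059]
can 0.94 [253. 342.] [ 0.679 -0.389]
dice_tray 0.3 [254. 341.] [ 0.681 -0.386]
deck 0.65 [367. 245.] [0.764 0.024]
```

View pics/top0.png

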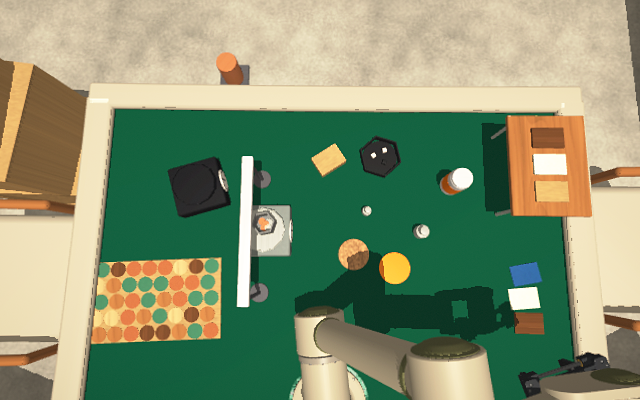

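View pics/scene0.png

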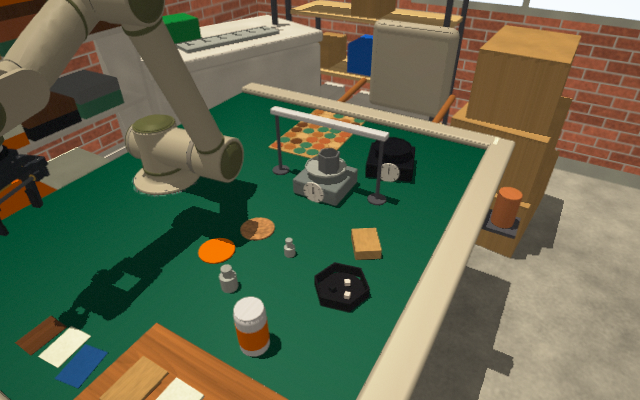

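Candidates in the top view:
- Scales: grey at (270,230), wanted; black at (200,187), look-alike.
- Coasters: cork at (354,254), wanted; orange at (395,268), look-alike.
- Weights: large at (421,231), wanted; small at (367,211).

The scene view agrees. Next I'll check the choice in one close crop and look at the state.

Run:
```python
from h import *
np.set_printoptions(precision=3,suppress=True)
a=cv2.imread('pics/top0.png')[140:320,220:460]; cv2.imwrite('pics/crop.png',cv2.resize(a,None,fx=3.3,fy=3.3,interpolation=2))
o=observe(); print(o); print(pose()[1]); print(camera_params('wrist'))
# bar ends on top face in top picture
for px in [(243,156),(254,156),(238,306),(249,306)]: print(unproj('top',px,.238))
```

```text
{'time_s': 1.1, 'q': array([-1.454,  0.381,  1.297, -0.   ,  1.464, -0.215]), 'qvel': array([-0.001,  0.   , -0.001,  0.   ,  0.001, -0.001]), 'joint_torque': array([  0.001, -43.78 , -22.473,   0.071,   0.031,  -0.   ]), 'eef_pos': array([ 0.179, -0.52 ,  0.405]), 'tool_rot': array([-3.141, -0.   ,  0.332]), 'ft_force': array([ 0.139, -0.009,  0.437]), 'torque': array([0.007, 0.045, 0.006]), 'gripper_force': 0.0, 'finger_gap': 0.08792410262759322}
[[ 0.945  0.326 -0.   ]
 [ 0.326 -0.945  0.   ]
 [ 0.    -0.    -1.   ]]
{'vfov': 59.84364099508335, 'cx': 322.35531947691805, 'cy': 198.1565532239148, 'k1': -0.022822559556157248, 'hand_eye': array([[-0.001, -0.947, -0.321,  0.084],
       [ 1.   , -0.001, -0.   , -0.   ],
       [-0.   , -0.321,  0.947,  0.019],
       [ 0.   ,  0.   ,  0.   ,  1.   ]])}
[0.711 0.245 0.238]
[0.711 0.215 0.238]
[0.314 0.239 0.238]
[0.314 0.211 0.238]
```

View pics/crop.png

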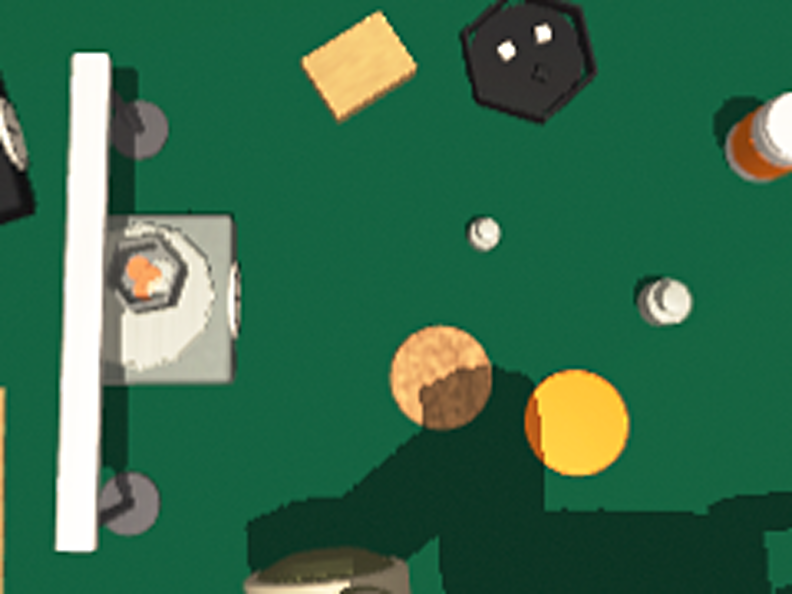

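Request:
arm_command(
  motion=[
    [100,0,0,0,10],
    [100,0,0,0,10],
  ],
)

```text
time_s: 1.35
eef_pos: [0.1792, -0.52, 0.4048]
tool_rot: [3.142, -0.0, 0.159]
ft_force: [-0.1, -0.3, -0.4]
finger_gap: 0.0883
gripper_force: 0.0
```

The crop confirms the grey scale under the white bar, the hexagonal cup with tokens, the cork coaster on the left of the orange one, and the larger weight on the right. The interface gives no direct tilt, so I'll test how the arm treats a pose at the edge of its reach, in clear space.

Request:
arm_command(
  motion=[
    [100,-40,-32,0,0],
    [100,-80,-64,0,0],
    [100,-120,-96,0,0],
    [100,-162,-127,0,0],
    [100,-162,-127,0,0],
  ],
)

```text
time_s: 1.98
eef_pos: [-0.0027, -0.4189, 0.4051]
tool_rot: [3.141, 0.0, 0.157]
ft_force: [-0.1, -0.8, -0.1]
finger_gap: 0.0882
gripper_force: 0.0
```

Request:
arm_command(
  motion=[
    [100,8,-50,0,0],
    [100,16,-100,0,0],
    [100,24,-150,0,0],
    [100,32,-200,0,0],
    [100,40,-250,0,0],
  ],
)

```text
time_s: 2.6
eef_pos: [0.0004, -0.1661, 0.4049]
tool_rot: [3.141, 0.001, 0.165]
ft_force: [-1.5, 0.7, 0.4]
finger_gap: 0.088
gripper_force: 0.0
```

```bash
python3 -c "
from h import *
o=observe();print(o['q'],o['eef_pos'],o['tool_rot'],pose()[1][:,2])"
```

```text
[-2.35383816e+00 -4.31662728e-01  2.07729688e+00 -2.32147105e-04
  1.49535082e+00 -9.47582130e-01] [ 0.00040927 -0.16612424  0.40491825] [3.14142596e+00 6.28550216e-04 1.64557677e-01] [-5.92752245e-04 -2.67406500e-04 -9.99999789e-01]
```

Request:
arm_command(
  motion=[
    [100,40,0,-40,0],
    [100,85,-10,-75,0],
    [100,130,-20,-110,0],
    [100,170,-35,-145,0],
    [100,210,-50,-180,0],
  ],
)

```text
time_s: 3.22
eef_pos: [0.1535, -0.1131, 0.5428]
tool_rot: [3.14, -0.0, 0.161]
ft_force: [-0.6, -1.0, 0.3]
finger_gap: 0.0885
gripper_force: 0.0
```

Request:
arm_command(
  motion=[
    [100,40,-20,-40,0],
    [100,70,-60,-75,0],
    [100,90,-105,-110,0],
    [100,100,-155,-145,0],
    [100,90,-205,-180,0],
  ],
)

```text
time_s: 3.85
eef_pos: [0.2164, 0.0654, 0.6948]
tool_rot: [-3.141, 0.0, 0.162]
ft_force: [0.2, -0.7, 0.5]
finger_gap: 0.0882
gripper_force: 0.0
```

Request:
arm_command(
  motion=[
    [100,-30,-50,0,0],
    [100,-60,-100,0,0],
    [100,-80,-155,0,0],
    [100,-100,-210,0,0],
    [100,-120,-265,0,0],
  ],
)

```text
time_s: 4.47
eef_pos: [0.0877, 0.2564, 0.6946]
tool_rot: [-3.141, -0.001, 0.161]
ft_force: [1.9, -0.3, -0.3]
finger_gap: 0.0879
gripper_force: 0.0
```

```bash
python3 -c "
from h import *
o=observe();print(o['q'],o['eef_pos'],o['tool_rot'],pose()[1][:,2])"
```

```text
[ 7.92534376e-01 -1.89077978e-01  1.13681274e+00  7.59732636e-05
  2.19264333e+00  2.20210396e+00] [0.08771615 0.25635321 0.69460826] [-3.14082601e+00 -9.44054342e-04  1.61270680e-01] [ 8.08701731e-04  9.08286574e-04 -9.99999261e-01]
```

Request:
arm_command(
  motion=[
    [100,0,0,-62,0],
    [100,0,0,-124,0],
    [100,0,0,-186,0],
    [100,0,0,-248,0],
    [100,0,0,-310,0],
  ],
)

```text
time_s: 5.1
eef_pos: [0.084, 0.2402, 0.8915]
tool_rot: [-3.129, -0.013, 0.161]
ft_force: [-1.3, -0.1, 0.0]
finger_gap: 0.0883
gripper_force: 0.0
```

Request:
arm_command(
  motion=[
    [100,0,0,-62,0],
    [100,0,0,-124,0],
    [100,0,0,-186,0],
    [100,0,0,-248,0],
    [100,0,0,-310,0],
  ],
)

```text
time_s: 5.72
eef_pos: [0.067, 0.2187, 0.8999]
tool_rot: [-3.107, -0.046, 0.157]
ft_force: [-0.1, -0.1, 0.5]
finger_gap: 0.088
gripper_force: 0.0
```

```bash
python3 -c "
from h import *
o=observe();print(o['q'],o['eef_pos'],o['tool_rot'],pose()[1][:,2])"
```

```text
[0.73233528 0.01593503 0.22143297 0.01472786 2.84646895 2.16002865] [0.06695352 0.21869621 0.89994231] [-3.10657734 -0.04610163  0.15651047] [ 0.04003731  0.04175928 -0.99832519]
```

Request:
arm_command(
  motion=[
    [100,0,-60,20,0],
    [100,0,-120,40,0],
    [100,0,-180,60,0],
    [100,0,-240,80,0],
    [100,0,-300,100,0],
  ],
)

```text
time_s: 6.35
eef_pos: [0.024, 0.4887, 0.7839]
tool_rot: [-3.097, -0.048, 0.157]
ft_force: [0.7, 0.6, 0.1]
finger_gap: 0.0884
gripper_force: 0.0
```

```bash
python3 -c "
from h import *
o=observe();print(o['q'],o['eef_pos'],o['tool_rot'],pose()[1][:,2])"
```

```text
[ 1.28352529  0.3630119   0.22206737 -0.03974748  2.49501106  2.66347378] [0.02395929 0.48869415 0.78387259] [-3.09674312 -0.04794301  0.15730993] [ 0.04026143  0.05178132 -0.99784654]
```

Request:
arm_command(
  motion=[
    [100,0,-60,0,0],
    [100,0,-120,0,0],
    [100,0,-180,0,0],
    [100,0,-240,0,0],
    [100,0,-300,0,0],
  ],
)

```text
time_s: 6.98
eef_pos: [-0.0084, 0.6036, 0.6964]
tool_rot: [-3.07, -0.053, 0.156]
ft_force: [0.2, -0.1, -0.6]
finger_gap: 0.0879
gripper_force: 0.0
```

```bash
python3 -c "
from h import *
o=observe();print(o['q'],o['eef_pos'],o['tool_rot'],pose()[1][:,2])"
```

```text
[ 1.39261804  0.52862433  0.2220367  -0.03589367  2.30601226  2.78045006] [-0.00840828  0.60363873  0.69640286] [-3.07046047 -0.05299817  0.15587015] [ 0.04116559  0.07841337 -0.99607065]
```

Request:
arm_command(
  motion=[
    [100,0,-62,0,0],
  ],
)

```text
time_s: 7.1
eef_pos: [-0.0173, 0.6313, 0.6718]
tool_rot: [-3.048, -0.057, 0.155]
ft_force: [0.2, 0.6, 0.4]
finger_gap: 0.0884
gripper_force: 0.0
```

Request:
arm_command(
  motion=[
    [100,0,-300,0,0],
  ],
)

```text
time_s: 7.22
eef_pos: [-0.0258, 0.658, 0.6457]
tool_rot: [-3.026, -0.06, 0.155]
ft_force: [0.7, -0.1, -0.4]
finger_gap: 0.0879
gripper_force: 0.0
```

Request:
arm_command(
  motion=[
    [100,0,-300,-200,0],
  ],
)

```text
time_s: 7.35
eef_pos: [-0.033, 0.6604, 0.6448]
tool_rot: [-3.002, -0.062, 0.155]
ft_force: [1.6, 0.6, 0.0]
finger_gap: 0.088
gripper_force: 0.0
```

Request:
arm_command(
  motion=[
    [100,0,-300,-200,0],
  ],
)

```text
time_s: 7.48
eef_pos: [-0.0403, 0.6574, 0.652]
tool_rot: [-2.964, -0.068, 0.154]
ft_force: [1.0, -0.5, 0.2]
finger_gap: 0.0879
gripper_force: 0.0
```

Request:
arm_command(
  motion=[
    [100,-60,-300,-300,0],
  ],
)

```text
time_s: 7.6
eef_pos: [-0.0539, 0.6478, 0.6638]
tool_rot: [-2.936, -0.071, 0.153]
ft_force: [-0.0, 0.5, -0.4]
finger_gap: 0.088
gripper_force: 0.0
```

Request:
arm_command(
  motion=[
    [100,-60,-300,-300,0],
  ],
)

```text
time_s: 7.72
eef_pos: [-0.066, 0.6367, 0.6769]
tool_rot: [-2.905, -0.077, 0.157]
ft_force: [0.2, -0.3, 0.5]
finger_gap: 0.0882
gripper_force: 0.0
```

Request:
arm_command(
  motion=[
    [100,-60,-300,-300,0],
  ],
)

```text
time_s: 7.85
eef_pos: [-0.0741, 0.6261, 0.689]
tool_rot: [-2.878, -0.085, 0.166]
ft_force: [0.6, 0.1, 0.1]
finger_gap: 0.0884
gripper_force: 0.0
```

Request:
arm_command(
  motion=[
    [100,-60,-300,-300,0],
  ],
)

```text
time_s: 7.98
eef_pos: [-0.0818, 0.6151, 0.7009]
tool_rot: [-2.851, -0.093, 0.174]
ft_force: [-1.3, 0.1, -0.6]
finger_gap: 0.0879
gripper_force: 0.0
```

```bash
python3 -c "
from h import *
o=observe();print(o['q'],o['eef_pos'],o['tool_rot'],pose()[1][:,2])"
```

```text
[ 1.51552469  0.5271748   0.22178685 -0.02460203  2.08898687  2.8834454 ] [-0.08184896  0.6150835   0.7008602 ] [-2.85139349 -0.09268451  0.17386644] [ 0.03784456  0.29717022 -0.95407424]
```

Request:
arm_command(
  motion=[
    [100,0,-300,-150,-10],
  ],
)

```text
time_s: 8.1
eef_pos: [-0.0876, 0.6169, 0.7017]
tool_rot: [-2.839, -0.151, 0.344]
ft_force: [0.5, -0.3, 0.2]
finger_gap: 0.0882
gripper_force: 0.0
```

Request:
arm_command(
  motion=[
    [100,52,-295,-150,-10],
  ],
)

```text
time_s: 8.22
eef_pos: [-0.0925, 0.6196, 0.7015]
tool_rot: [-2.842, -0.213, 0.512]
ft_force: [0.3, 0.6, 0.3]
finger_gap: 0.0881
gripper_force: 0.0
```

Request:
arm_command(
  motion=[
    [100,103,-282,-150,-10],
  ],
)

```text
time_s: 8.35
eef_pos: [-0.0973, 0.6198, 0.7038]
tool_rot: [-2.855, -0.279, 0.679]
ft_force: [0.1, -0.5, -0.7]
finger_gap: 0.0883
gripper_force: 0.0
```

Request:
arm_command(
  motion=[
    [100,150,-260,-150,-10],
  ],
)

```text
time_s: 8.48
eef_pos: [-0.1019, 0.6188, 0.7075]
tool_rot: [-2.882, -0.346, 0.85]
ft_force: [-0.3, -0.3, 0.1]
finger_gap: 0.0881
gripper_force: 0.0
```

Request:
arm_command(
  motion=[
    [100,193,-230,-150,-10],
  ],
)

```text
time_s: 8.6
eef_pos: [-0.1061, 0.6165, 0.7122]
tool_rot: [-2.926, -0.411, 1.026]
ft_force: [0.2, 0.4, 0.8]
finger_gap: 0.0878
gripper_force: 0.0
```

```bash
python3 -c "
from h import *
o=observe();print(o['q'],o['eef_pos'],o['tool_rot']);print(pose()[1])"
```

```text
[ 1.55394672  0.51599801  0.22209786 -0.01322292  1.9420709   2.04600244] [-0.10609101  0.61654954  0.71219117] [-2.92630121 -0.41149862  1.02595022]
[[ 0.47502119  0.87975112  0.01982038]
 [ 0.78381646 -0.43324457  0.44489426]
 [ 0.3999833  -0.19579866 -0.89536375]]
```

Request:
arm_command(
  motion=[
    [100,260,-150,-80,-10],
  ],
)

```text
time_s: 8.72
eef_pos: [-0.1013, 0.6223, 0.7116]
tool_rot: [-2.988, -0.474, 1.211]
ft_force: [0.2, -0.2, 0.4]
finger_gap: 0.0879
gripper_force: 0.0
```

Request:
arm_command(
  motion=[
    [100,285,-95,-80,-10],
  ],
)

```text
time_s: 8.85
eef_pos: [-0.0944, 0.6283, 0.7106]
tool_rot: [-3.07, -0.523, 1.404]
ft_force: [0.5, 0.3, -0.0]
finger_gap: 0.0884
gripper_force: 0.0
```

Request:
arm_command(
  motion=[
    [100,297,-40,-80,-6],
  ],
)

```text
time_s: 8.98
eef_pos: [-0.0874, 0.6321, 0.7118]
tool_rot: [-3.125, -0.56, 1.522]
ft_force: [0.9, -0.0, -0.5]
finger_gap: 0.0882
gripper_force: 0.0
```

Request:
arm_command(
  motion=[
    [100,300,0,-80,0],
  ],
)

```text
time_s: 9.1
eef_pos: [-0.0793, 0.6344, 0.7146]
tool_rot: [-3.116, -0.594, 1.515]
ft_force: [-0.3, 0.9, 0.9]
finger_gap: 0.0883
gripper_force: 0.0
```

Request:
arm_command(
  motion=[
    [100,300,0,-80,0],
  ],
)

```text
time_s: 9.22
eef_pos: [-0.0715, 0.6354, 0.7183]
tool_rot: [-3.11, -0.628, 1.512]
ft_force: [-0.2, -0.1, 0.6]
finger_gap: 0.0884
gripper_force: 0.0
```

Request:
arm_command(
  motion=[
    [100,300,0,-80,0],
  ],
)

```text
time_s: 9.35
eef_pos: [-0.0644, 0.635, 0.7232]
tool_rot: [-3.106, -0.662, 1.512]
ft_force: [0.0, 0.4, 0.7]
finger_gap: 0.0878
gripper_force: 0.0
```

```bash
python3 -c "
from h import *
o=observe();print(o['q'],o['eef_pos'],o['tool_rot']);print(pose()[1])"
```

```text
[1.47917578 0.51242256 0.22219593 0.05666485 1.74610017 1.55490615] [-0.06436344  0.63497099  0.72321347] [-3.10583722 -0.66177787  1.51180954]
[[ 4.65077487e-02  9.98917795e-01  5.18764080e-04]
 [ 7.87528875e-01 -3.69853473e-02  6.15166932e-01]
 [ 6.14520382e-01 -2.82014874e-02 -7.88396712e-01]]
```

Request:
arm_command(
  motion=[
    [100,300,0,-80,0],
  ],
)

```text
time_s: 9.48
eef_pos: [-0.0577, 0.6333, 0.7291]
tool_rot: [-3.101, -0.696, 1.511]
ft_force: [-0.3, 0.2, -0.1]
finger_gap: 0.088
gripper_force: 0.0
```

Request:
arm_command(
  motion=[
    [100,300,0,-80,-2],
  ],
)

```text
time_s: 9.6
eef_pos: [-0.0516, 0.6303, 0.736]
tool_rot: [-3.129, -0.731, 1.557]
ft_force: [-1.3, -0.0, -0.1]
finger_gap: 0.0883
gripper_force: 0.0
```

```bash
cat >> h.py <<'E'
np.set_printoptions(precision=3,suppress=True)
def go(F):
    p,T=pose(); print('shift mm',np.round(1000*T.T@(np.array(F)-p)), 'len',np.linalg.norm(np.array(F)-p)); 
def goG(G,a=.147):
    p,T=pose(); go(np.array(G)-a*T[:,2])
E
python3 -c "
from h import *
o=observe();print(o['q'],o['eef_pos'],o['tool_rot']);print(pose()[1])
go([.35,.15,.55])"
```

```text
[1.455 0.497 0.222 0.082 1.695 1.504] [-0.052  0.63   0.736] [-3.129 -0.731  1.557]
[[ 0.01   1.    -0.004]
 [ 0.744 -0.005  0.668]
 [ 0.668 -0.01  -0.744]]
shift mm [-478.  406. -184.] len 0.6530995137426057
```

Request:
arm_command(
  motion=[
    [100,-45,38,-17,0],
    [100,-90,76,-34,0],
    [100,-135,114,-51,0],
    [100,-180,152,-68,0],
    [100,-225,190,-85,0],
  ],
)

```text
time_s: 10.22
eef_pos: [0.1343, 0.4054, 0.648]
tool_rot: [-3.13, -0.731, 1.557]
ft_force: [0.8, 0.6, 0.7]
finger_gap: 0.0877
gripper_force: 0.0
```

Request:
arm_command(
  motion=[
    [100,-45,38,-17,0],
    [100,-90,76,-34,0],
    [100,-135,114,-51,0],
    [100,-180,152,-68,0],
    [100,-225,190,-85,0],
  ],
)

```text
time_s: 10.85
eef_pos: [0.3223, 0.1801, 0.5598]
tool_rot: [-3.132, -0.73, 1.557]
ft_force: [1.0, 0.4, -0.5]
finger_gap: 0.0878
gripper_force: 0.0
```

```bash
python3 -c "
from h import *
o=observe();print(o['q'],o['eef_pos'],o['tool_rot']);print(pose()[1])
goG([.53,.09,.20])"
```

```text
[ 0.02  -0.071  1.475  0.735  1.682  0.137] [0.322 0.18  0.56 ] [-3.132 -0.73   1.557]
[[ 0.01   1.    -0.001]
 [ 0.745 -0.007  0.667]
 [ 0.667 -0.007 -0.745]]
shift mm [-305.  211.   61.] len 0.3757571830185918
```

Request:
arm_command(
  motion=[
    [100,-50,30,0,0],
    [100,-105,65,0,0],
    [100,-160,105,10,0],
    [100,-215,145,30,0],
    [100,-265,185,50,0],
  ],
)

```text
time_s: 11.48
eef_pos: [0.4922, 0.0234, 0.3591]
tool_rot: [-3.131, -0.728, 1.557]
ft_force: [0.4, -0.1, 0.7]
finger_gap: 0.0884
gripper_force: 0.0
```

Request:
arm_command(
  motion=[
    [100,-40,26,11,0],
    [100,-40,26,11,0],
  ],
)

```text
time_s: 11.72
eef_pos: [0.5178, 0.0006, 0.3227]
tool_rot: [-3.124, -0.729, 1.551]
ft_force: [-0.1, 0.5, -0.3]
finger_gap: 0.0881
gripper_force: 0.0
```

Run:
```python
from h import *
o=observe();print(o['q'],o['eef_pos'],o['tool_rot'])
snap('wrist','w1')
for l,z in [('cup',.087),('pan_mid',.087)]:
  for n in ['wrist']:
    for d in tip_of(l,n)[:2]: print(l,d['score'],d['point'],unproj(n,d['point'],z))
print([proj('wrist',[.53,.21,.087])])
for l in ['cup','pan_mid']: print(search_frame(l,'wrist')[:2])
```

```text
[-0.334  0.433  1.541  0.683  1.483 -0.495] [0.518 0.001 0.323] [-3.124 -0.729  1.551]
cup 0.83 [349.1, 192.6] [0.539 0.202 0.087]
[array([338.531, 185.496])]
[{'bbox': [354.0, 176.8, 90.7, 102.1], 'score': 0.75}]
[{'bbox': [329.7, 189.6, 152.8, 139.5], 'score': 0.76}, {'bbox': [332.1, 205.8, 177.5, 177.3], 'score': 0.24}]
```

View pics/w1.png

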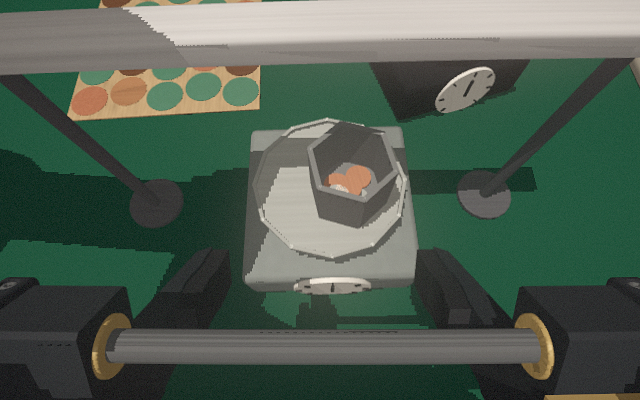

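Run:
```python
from h import *
im=cv2.imread('pics/w1.png'); cv2.imwrite('pics/w1c.png',cv2.resize(im[100:270,235:425],None,fx=3.15,fy=3.15,interpolation=2))
for px in [(257,185),(407,185),(330,118),(330,258)]: print(unproj('wrist',px,.0905))
V=[(309,155),(333,124),(377,127),(397,160),(366,199),(318,190)]
W=np.array([unproj('wrist',p,.145)[:2] for p in V]);c=W.mean(0);print(W,c)
print(np.degrees(np.arctan2(*(W-c).T[::-1])),np.linalg.norm(W-c,axis=1))
# bar near lower edge
for px in [(0,74),(320,64),(639,54)]: print(unproj('wrist',px,.218))
```

```text
[0.458 0.21  0.09 ]
[0.59  0.209 0.09 ]
[0.523 0.281 0.09 ]
[0.521 0.144 0.09 ]
[[0.506 0.208]
 [0.524 0.235]
 [0.558 0.232]
 [0.571 0.203]
 [0.546 0.173]
 [0.513 0.18 ]] [0.536 0.205]
[ 174.455  111.731   51.34    -3.173  -73.177 -132.79 ] [0.03  0.032 0.035 0.034 0.034 0.035]
[0.331 0.222 0.218]
[0.515 0.225 0.218]
[0.701 0.232 0.218]
```

View pics/w1c.png

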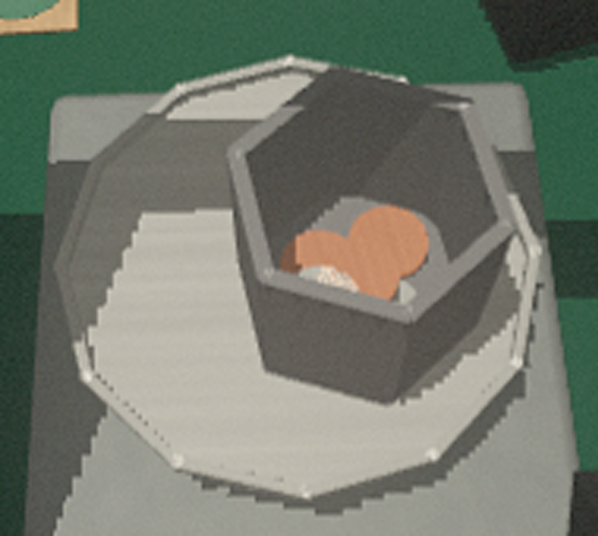

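Run:
```python
from h import *
V=[(309.6,147.6),(341.3,122.2),(383.6,132.7),(396.3,172.4),(365.2,199.4),(318.2,187.3)]
W=np.array([unproj('wrist',p,.145)[:2] for p in V]);c=W.mean(0);print(W,c)
print(np.degrees(np.arctan2(*(W-c).T[::-1]))-[180,120,60,0,-60,-120],np.linalg.norm(W-c,axis=1))
goG([.537,.204,.14]); goG([.537,.204,.13]); goG([.537,.12,.14])
```

```text
[[0.506 0.214]
 [0.531 0.237]
 [0.562 0.227]
 [0.569 0.193]
 [0.546 0.172]
 [0.513 0.182]] [0.538 0.204]
[-17.992 -17.599 -17.308 -19.604 -16.476 -18.14 ] [0.033 0.033 0.034 0.033 0.033 0.034]
shift mm [ 26.  21. 126.] len 0.13053051522996595
shift mm [ 20.  21. 134.] len 0.1366465766304398
shift mm [-36.  22.  70.] len 0.08190705264368729
```

Request:
arm_command(
  motion=[
    [100,-18,11,35,-5],
    [100,-36,22,70,-10],
    [100,-36,22,70,-10],
  ],
)

```text
time_s: 12.35
eef_pos: [0.5378, 0.0225, 0.2478]
tool_rot: [3.004, -0.719, 1.788]
ft_force: [-0.3, -0.1, 0.9]
finger_gap: 0.0882
gripper_force: 0.0
```

Run:
```python
from h import *
print(pose(),observe()['q'])
goG([.538,.165,.135]);goG([.538,.203,.129])
```

```text
(array([0.538, 0.023, 0.248]), array([[-0.162,  0.987, -0.007],
       [ 0.735,  0.125,  0.667],
       [ 0.659,  0.103, -0.745]])) [-0.282  0.56   1.576  0.717  1.332 -0.742]
shift mm [30.  6. 32.] len 0.0446101246496677
shift mm [54. 11. 62.] len 0.08300126733404944
```

Request:
arm_command(
  motion=[
    [100,30,6,32,0],
    [100,54,11,62,0],
    [100,54,11,62,0],
  ],
)

```text
time_s: 12.72
eef_pos: [0.5393, 0.1059, 0.2409]
tool_rot: [2.999, -0.717, 1.792]
ft_force: [-0.1, 0.5, 0.3]
finger_gap: 0.0883
gripper_force: 0.0
```

Request:
arm_command(
  motion=[
    [40,0,0,0,0],
    [40,0,0,0,0],
    [40,0,0,0,0],
    [40,0,0,0,0],
  ],
)

```text
time_s: 13.22
eef_pos: [0.54, 0.1036, 0.239]
tool_rot: [3.001, -0.717, 1.788]
ft_force: [-0.7, -0.4, 0.6]
finger_gap: 0.0622
gripper_force: 29.9
```

Run:
```python
from h import *
o=observe();print(o['eef_pos'],o['finger_gap'],o['gripper_force'],o['ft_force']); snap('wrist','w2')
p,T=pose(); print('G',p+.147*T[:,2]); print(tool([0,0,.03]),tool([0,-.15,0]))
```

```text
[0.54  0.104 0.239] 0.062172345596466276 29.937170872922252 [-0.719 -0.448  0.572]
G [0.54  0.202 0.129]
[ 19.7   3.2 -22.4] [-110.4  -18.5  -99.9]
```

View pics/w2.png

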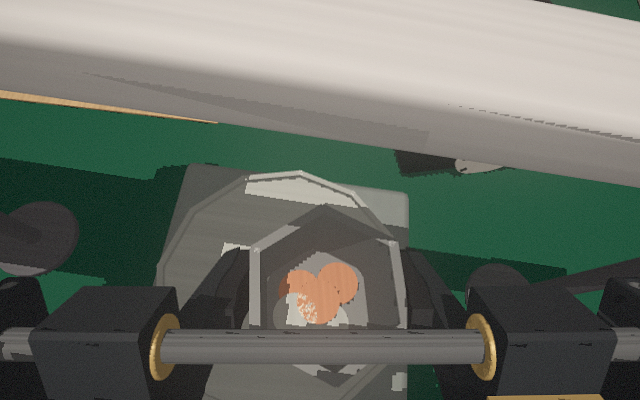

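Request:
arm_command(
  motion=[
    [40,7,1,-8,0],
    [40,13,2,-15,0],
    [40,-9,-2,-35,0],
    [40,-53,-9,-75,0],
    [40,-97,-16,-115,0],
  ],
)

```text
time_s: 13.9
eef_pos: [0.5404, -0.0472, 0.26]
tool_rot: [2.999, -0.717, 1.791]
ft_force: [0.7, -0.2, -0.7]
finger_gap: 0.062
gripper_force: 29.9
```

Run:
```python
from h import *
o=observe();print(o['eef_pos'],o['finger_gap'],o['gripper_force'],o['ft_force'],o['q'])
a=snap('top','t2'); b=snap('scene','s2');
for n in ['top','scene']:
    for d in tip_of('coaster_top',n): print(n,d['score'],d['point'],unproj(n,d['point'],.006))
# cork by colour in top: 
h=cv2.cvtColor(a,cv2.COLOR_RGB2HSV); cv2.imwrite('pics/s2c.png',cv2.resize(np.hstack([a[140:300,220:440],b[90:250,190:410]])[:,:,::-1],None,fx=1.8,fy=1.8))
```

```text
[ 0.54  -0.047  0.26 ] 0.061970146104013364 29.915570038633632 [ 0.655 -0.165 -0.704] [-0.404  0.557  1.532  0.665  1.431 -0.797]
top 0.67 [395.5, 269.1] [ 0.406 -0.209  0.006]
scene 0.93 [217.4, 247.1] [ 0.409 -0.196  0.006]
scene 0.8 [254.6, 225.7] [ 0.442 -0.07   0.006]
```

View pics/s2c.png

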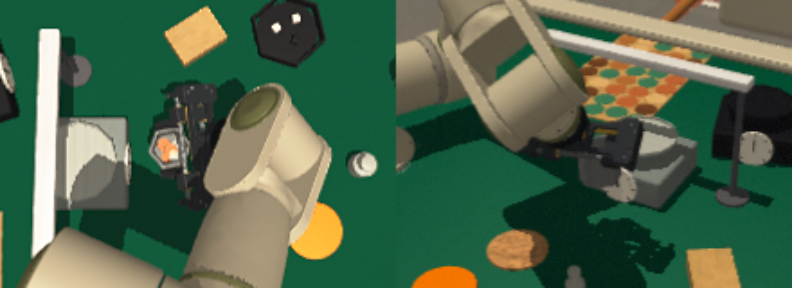

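Run:
```python
from h import *
a=cv2.imread('pics/top0.png'); 
print(unproj('top',(353.6,254.5),.006)); b=cv2.imread('pics/scene0.png')
h=cv2.cvtColor(b,cv2.COLOR_BGR2HSV)[205:250,235:280]; m=((h[:,:,0]<25)&(h[:,:,1]>60)&(h[:,:,2]>60)).astype(np.uint8)
n,l,s,c=cv2.connectedComponentsWithStats(m); i=1+s[1:,4].argmax(); print(s[i],c[i])
e=cv2.fitEllipse(max(cv2.findContours((l==i).astype(np.uint8),0,1)[0],key=len)); print(e, unproj('scene',(e[0][0]+235,e[0][1]+205),.006))
h=cv2.cvtColor(a,cv2.COLOR_BGR2HSV)[230:280,330:377]; m=((h[:,:,0]<25)&(h[:,:,1]>60)&(h[:,:,2]>40)).astype(np.uint8)
n,l,s,c=cv2.connectedComponentsWithStats(m); i=1+s[1:,4].argmax(); print(s[i])
e=cv2.fitEllipse(cv2.convexHull(max(cv2.findContours((l==i).astype(np.uint8),0,1)[0],key=len))); print(e, unproj('top',(e[0][0]+330,e[0][1]+230),.006))
goG([.455,-.078,.12])
```

```text
[ 0.45  -0.074  0.006]
[  5  12  35  23 615] [22.176 23.475]
((22.188278198242188, 23.471214294433594), (21.47854232788086, 34.09204864501953), 82.66151428222656) [ 0.456 -0.077  0.006]
[  8   9  31  31 758]
((23.284608840942383, 23.948556900024414), (30.511098861694336, 31.232511520385742), 170.8172149658203) [ 0.452 -0.073  0.006]
shift mm [-101. -103.  -64.] len 0.1576551611716474
```

Request:
arm_command(
  motion=[
    [40,-34,-34,-21,0],
    [40,-68,-68,-42,0],
    [40,-101,-103,-64,0],
    [40,-101,-103,-64,0],
  ],
)

```text
time_s: 14.6
eef_pos: [0.4548, -0.1765, 0.2295]
tool_rot: [3.001, -0.718, 1.786]
ft_force: [-0.1, 0.3, -1.1]
finger_gap: 0.0613
gripper_force: 30.3
```

Run:
```python
from h import *
p,T=pose(); print('G',p+.147*T[:,2],observe()['q']); b=snap('wrist','w3')
for d in tip_of('cup','wrist')[:1]: print(d)
for d in tip_of('coaster_top','wrist')[:2]: print(d,unproj('wrist',d['point'],.006))
for z in [.065,.051,.049]: goG([.455,-.077,z])
```

```text
G [ 0.454 -0.079  0.12 ] [-0.704  0.552  1.673  0.534  1.461 -1.078]
{'point': [322.6, 302.1], 'score': 0.89}
shift mm [-37.  -6.  41.] len 0.05536031276847497
shift mm [-46.  -8.  51.] len 0.06935919296684377
shift mm [-47.  -8.  53.] len 0.07135906886231029
```

View pics/w3.png

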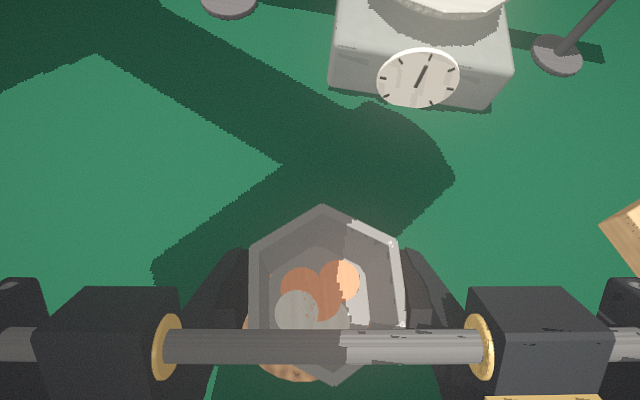

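Request:
arm_command(
  motion=[
    [40,-18,-3,20,0],
    [40,-32,-5,36,0],
    [40,-41,-7,46,0],
    [40,-44,-7,49,0],
    [40,-44,-7,49,0],
  ],
)

```text
time_s: 15.38
eef_pos: [0.4559, -0.1759, 0.1637]
tool_rot: [3.0, -0.717, 1.79]
ft_force: [-1.1, 0.5, -1.3]
finger_gap: 0.061
gripper_force: 30.3
```

Run:
```python
from h import *
p,T=pose(); print('G',p+.147*T[:,2],observe()['ft_force']); print(tool([0,0,-.002]))
snap('wrist','w4'); snap('scene','s4')
for n in ['wrist','scene']:
  for d in tip_of('cup',n)[:1]: print(n,d,unproj(n,d['point'],.008))
```

```text
G [ 0.455 -0.078  0.054] [-1.142  0.459 -1.307]
[-1.3 -0.2  1.5]
wrist {'point': [319.5, 302.2], 'score': 0.75} [ 0.459 -0.078  0.008]
scene {'point': [261.7, 224.4], 'score': 0.78} [ 0.458 -0.057  0.008]
```

Request:
arm_command(
  motion=[
    [40,-1.3,0,1.5,0],
    [40,-2,0,2.2,0],
  ],
)

```text
time_s: 15.82
eef_pos: [0.456, -0.1762, 0.1604]
tool_rot: [3.0, -0.717, 1.789]
ft_force: [0.3, -0.3, -1.2]
finger_gap: 0.061
gripper_force: 30.3
```

Request:
arm_command(
  motion=[
    [40,-0.7,0,0.8,0],
    [40,-1.3,0,1.5,0],
  ],
)

```text
time_s: 16.08
eef_pos: [0.4563, -0.1759, 0.1592]
tool_rot: [2.999, -0.72, 1.79]
ft_force: [0.7, 0.4, 16.7]
finger_gap: 0.0613
gripper_force: 31.1
```

Request:
arm_command(
  motion=[
    [75,0,0,0,0],
    [90,0,0,0,0],
    [100,0,0,0,0],
  ],
)

```text
time_s: 16.45
eef_pos: [0.4561, -0.1762, 0.1584]
tool_rot: [3.001, -0.718, 1.789]
ft_force: [-0.7, 0.5, 0.8]
finger_gap: 0.084
gripper_force: 0.0
```

Request:
arm_command(
  motion=[
    [100,0,0,-30,0],
    [100,0,0,-70,0],
    [100,0,0,-120,0],
    [100,0,0,-170,0],
    [100,0,0,-170,0],
  ],
)

```text
time_s: 17.08
eef_pos: [0.4567, -0.2911, 0.2872]
tool_rot: [2.997, -0.713, 1.789]
ft_force: [0.4, 0.3, -0.9]
finger_gap: 0.0882
gripper_force: 0.0
```

Run:
```python
from h import *
p,T=pose(); print(p,T,observe()['q'],observe()['finger_gap']); w=snap('wrist','w5')
for l,z in [('cup',.006),('coaster_top',.006)]:
  for n in ['wrist']:
    for d in tip_of(l,n)[:2]: print(l,n,d,unproj(n,d['point'],z))
s=snap('scene','s5')
for l,z in [('cup',.006),('weight_large',0)]:
    for d in tip_of(l,'scene')[:2]: print(l,d,unproj('scene',d['point'],z))
cv2.imwrite('pics/v5.png',np.vstack([w[100:400,120:520],s[130:330,100:500]])[:,:,::-1])
```

```text
[ 0.457 -0.291  0.287] [[-0.164  0.986  0.   ]
 [ 0.739  0.123  0.663]
 [ 0.654  0.109 -0.749]] [-0.856  0.554  1.435  0.456  1.724 -1.084] 0.08824306548979177
cup wrist {'point': [320.9, 197.8], 'score': 0.81} [ 0.458 -0.076  0.006]
coaster_top wrist {'point': [246.0, 324.0], 'score': 0.6} [ 0.409 -0.202  0.006]
cup {'point': [260.7, 225.9], 'score': 0.74} [ 0.458 -0.062  0.006]
cup {'point': [291.0, 254.8], 'score': 0.32} [ 0.603 -0.12   0.006]
weight_large {'point': [228.4, 287.2], 'score': 0.81} [ 0.528 -0.291  0.   ]
```

View pics/v5.png

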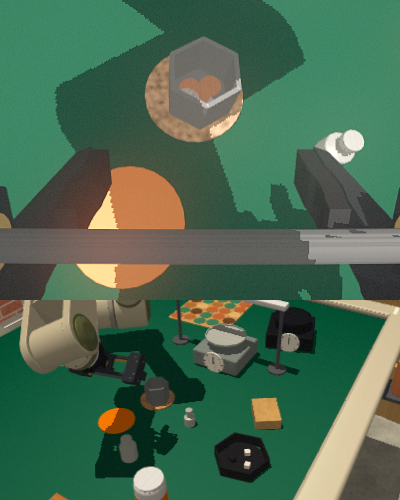

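Run:
```python
from h import *
goG([.527,-.335,.115],.147)
w=cv2.imread('pics/w5.png'); h=cv2.cvtColor(w,cv2.COLOR_BGR2HSV)[140:250,255:375]
m=((h[:,:,0]<22)&(h[:,:,1]>70)).astype(np.uint8); k,l,s,c=cv2.connectedComponentsWithStats(m); i=1+s[1:,4].argmax()
pts=cv2.findContours((l==i).astype(np.uint8),0,1)[0]; H=cv2.convexHull(max(pts,key=len)).reshape(-1,2)+[255,140]
W=np.array([unproj('wrist',q,.006)[:2] for q in H]); print(cv2.minEnclosingCircle(W.astype(np.float32)))
```

```text
shift mm [-157.   46.  -52.] len 0.17177359611822887
((0.45012417435646057, -0.07177650928497314), 0.05011198669672012)
```

Request:
arm_command(
  motion=[
    [100,-45,10,-30,5],
    [100,-95,25,-45,10],
    [100,-130,38,-52,10],
    [100,-157,46,-52,10],
    [100,-157,46,-52,10],
  ],
)

```text
time_s: 18.0
eef_pos: [0.5283, -0.4338, 0.2232]
tool_rot: [-3.125, -0.732, 1.555]
ft_force: [-0.3, 0.7, 0.0]
finger_gap: 0.0883
gripper_force: 0.0
```

Run:
```python
from h import *
p,T=pose(); print(p,T,observe()['q']); w=snap('wrist','w6')
for l in ['weight_large']:
    for d in tip_of(l,'wrist')[:2]: print(l,d,unproj('wrist',d['point'],0))
    for d in search_frame(l,'wrist')[:2]: print(l,d)
print(proj('wrist',[.527,-.288,.068]))
```

```text
[ 0.528 -0.434  0.223] [[ 0.012  1.    -0.006]
 [ 0.744 -0.005  0.668]
 [ 0.668 -0.012 -0.744]] [-0.911  0.851  1.007  0.438  1.874 -0.898]
weight_large {'point': [324.0, 252.0], 'score': 0.92} [ 0.527 -0.289  0.   ]
weight_large {'bbox': [322.1, 239.3, 62.1, 67.3], 'score': 0.55}
[322.419 222.691]
```

View pics/w6.png

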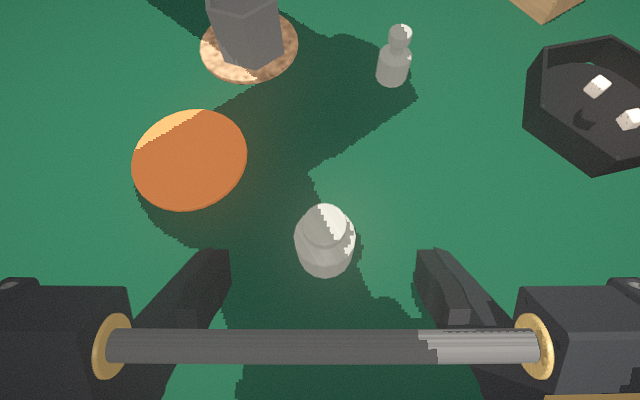

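Run:
```python
from h import *
goG([.5275,-.288,.0625],.154)
```

```text
shift mm [-1.  1. 65.] len 0.06464267334679968
```

Request:
arm_command(
  motion=[
    [100,0,0,35,0],
    [100,-1,1,65,0],
    [100,-1,1,65,0],
  ],
)

```text
time_s: 18.52
eef_pos: [0.5287, -0.3895, 0.1765]
tool_rot: [-3.126, -0.731, 1.557]
ft_force: [-0.0, -1.0, -0.2]
finger_gap: 0.088
gripper_force: 0.0
```

Request:
arm_command(
  motion=[
    [10,0,0,0,0],
    [10,0,0,0,0],
    [10,0,0,0,0],
    [10,0,0,0,0],
    [10,0,0,0,0],
  ],
)

```text
time_s: 19.15
eef_pos: [0.5287, -0.3913, 0.1766]
tool_rot: [-3.128, -0.729, 1.557]
ft_force: [-0.2, -0.8, 0.6]
finger_gap: 0.0399
gripper_force: 0.0
```

Run:
```python
from h import *
p,T=pose(); print('knob pt',p+.154*T[:,2], observe()['finger_gap']); print(tool([0,0,.1]))
```

```text
knob pt [ 0.528 -0.289  0.062] 0.03985686260399769
[ 66.6  -1.  -74.6]
```

Not closed yet; closing continues, then lift.

Request:
arm_command(
  motion=[
    [10,0,0,0,0],
    [10,0,0,0,0],
    [10,0,0,0,0],
  ],
)

```text
time_s: 19.52
eef_pos: [0.5287, -0.3912, 0.1766]
tool_rot: [-3.128, -0.729, 1.557]
ft_force: [-0.3, -0.1, 0.1]
finger_gap: 0.0252
gripper_force: 29.9
```

Request:
arm_command(
  motion=[
    [10,10,0,-11,0],
    [10,40,0,-45,0],
    [10,70,0,-79,0],
    [10,90,0,-100,0],
    [10,90,0,-100,0],
  ],
)

```text
time_s: 20.15
eef_pos: [0.5301, -0.3905, 0.3136]
tool_rot: [-3.133, -0.725, 1.56]
ft_force: [-0.4, 0.1, -4.5]
finger_gap: 0.0253
gripper_force: 29.9
```

Run:
```python
from h import *
o=observe(); p,T=pose(); print('knob pt',p+.154*T[:,2], o['finger_gap'],o['gripper_force'],o['ft_force'],o['q'])
w=snap('wrist','w7'); s=snap('scene','s7'); cv2.imwrite('pics/v7.png',np.vstack([w[150:400,120:520],s[130:330,130:530]])[:,:,::-1])
for z in (.06,.1,): goG([.53,z,.185],.154)
```

```text
knob pt [ 0.53  -0.288  0.198] 0.02533550555408165 29.931544130013208 [-0.441  0.095 -4.523] [-0.87   0.718  1.014  0.479  1.961 -0.804]
shift mm [253.  -1. 240.] len 0.34806516248242836
shift mm [282.  -1. 266.] len 0.38804939799760435
```

View pics/v7.png

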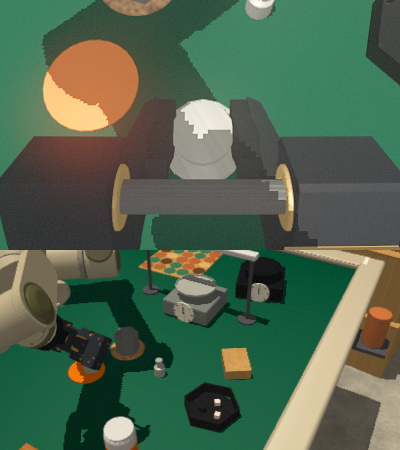

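Request:
arm_command(
  motion=[
    [10,30,0,28,0],
    [10,70,0,66,0],
    [10,111,0,105,0],
    [10,152,0,144,0],
    [10,193,0,183,0],
  ],
)

```text
time_s: 20.88
eef_pos: [0.531, -0.1231, 0.3015]
tool_rot: [-3.124, -0.73, 1.554]
ft_force: [0.7, 0.5, -4.5]
finger_gap: 0.0256
gripper_force: 30.0
```

Request:
arm_command(
  motion=[
    [10,30,0,28,0],
    [10,50,0,48,0],
    [10,60,0,57,0],
    [10,60,0,57,0],
    [10,60,0,57,0],
  ],
)

```text
time_s: 21.5
eef_pos: [0.532, -0.0431, 0.3002]
tool_rot: [-3.128, -0.728, 1.555]
ft_force: [-0.4, 1.6, -3.9]
finger_gap: 0.0253
gripper_force: 30.0
```

Run:
```python
from h import *
o=observe(); p,T=pose(); print('knob pt',p+.154*T[:,2],T[:,2], o['finger_gap'],o['ft_force'],o['q'])
w=snap('wrist','w8'); 
for l,z in [('pan_mid',.09),('scale',0),('lamp',0),('weight_large',.12)]:
    for d in tip_of(l,'wrist')[:2]: print(l,d,unproj('wrist',d['point'],z))
for d in search_frame('pan_mid','wrist')[:2]: print(d)
t=snap('scene','s8')
for l,z in [('pan_mid',.09),('scale',0)]:
    for d in tip_of(l,'scene')[:2]: print(l,d,unproj('scene',d['point'],z))
t=snap('top','t8')
for l,z in [('pan_mid',.09),('scale',0)]:
    for d in tip_of(l,'top')[:2]: print(l,d,unproj('top',d['point'],z))
goG([.524,.15,.162],.154);goG([.524,.211,.160],.154)
```

```text
knob pt [0.531 0.059 0.185] [-0.003  0.666 -0.746] 0.025299144188196534 [-0.434  1.564 -3.886] [-0.403  0.491  1.513  0.66   1.497 -0.567]
pan_mid {'point': [314.2, 126.7], 'score': 0.73} [0.524 0.207 0.09 ]
pan_mid {'point': [314.1, 170.5], 'score': 0.61} [0.524 0.165 0.09 ]
scale {'point': [416.9, 26.1], 'score': 0.93} [0.661 0.432 0.   ]
scale {'point': [316.4, 172.1], 'score': 0.75} [0.524 0.21  0.   ]
weight_large {'point': [320.6, 305.8], 'score': 0.92} [0.529 0.056 0.12 ]
{'bbox': [312.3, 131.7, 157.8, 134.6], 'score': 0.81}
{'bbox': [445.6, 1.4, 33.0, 2.5], 'score': 0.54}
pan_mid {'point': [392.3, 143.7], 'score': 0.9} [0.654 0.452 0.09 ]
pan_mid {'point': [323.0, 163.8], 'score': 0.62} [0.511 0.214 0.09 ]
scale {'point': [389.6, 170.3], 'score': 0.91} [0.665 0.422 0.   ]
scale {'point': [326.8, 186.2], 'score': 0.56} [0.52  0.223 0.   ]
pan_mid {'point': [194.6, 185.5], 'score': 0.88} [0.655 0.426 0.09 ]
pan_mid {'point': [260.9, 229.5], 'score': 0.73} [0.521 0.215 0.09 ]
scale {'point': [266.7, 231.9], 'score': 0.94} [0.52  0.211 0.   ]
scale {'point': [201.1, 193.1], 'score': 0.9} [0.647 0.436 0.   ]
shift mm [51. -8. 77.] len 0.09292320715232671
shift mm [ 95.  -8. 119.] len 0.15290946266279445
```

Run:
```python
from h import *
for q in [(233.4,126),(391.2,126),(312,64.4),(312,199)]: print(unproj('wrist',q,.0925))
goG([.5245,.12,.165],.154)
goG([.5245,.2115,.162],.154)
```

```text
[0.454 0.209 0.093]
[0.59  0.207 0.093]
[0.522 0.277 0.093]
[0.523 0.14  0.093]
shift mm [31. -7. 55.] len 0.06340993603850219
shift mm [ 97.  -7. 118.] len 0.15305698940241969
```

Request:
arm_command(
  motion=[
    [10,15,-4,25,0],
    [10,27,-8,54,0],
    [10,27,-8,54,0],
  ],
)

```text
time_s: 22.48
eef_pos: [0.5234, 0.0155, 0.2777]
tool_rot: [-3.126, -0.729, 1.557]
ft_force: [0.4, -0.3, -3.5]
finger_gap: 0.0249
gripper_force: 30.0
```

Run:
```python
from h import *
p,T=pose(); print('knob pt',p+.154*T[:,2])
goG([.5245,.2115,.162],.154)
w=snap('wrist','w9')
for l,z in [('pan_mid',.09),('weight_large',.103)]:
    for d in tip_of(l,'wrist')[:2]: print(l,d,unproj('wrist',d['point'],z))
```

```text
knob pt [0.522 0.118 0.163]
shift mm [69.  2. 63.] len 0.09342665533723275
pan_mid {'point': [327.0, 171.3], 'score': 0.67} [0.527 0.21  0.09 ]
```

Request:
arm_command(
  motion=[
    [10,23,0,21,0],
    [10,46,1,42,0],
    [10,60,2,55,0],
    [10,68,2,62,0],
    [10,68,2,62,0],
  ],
)

```text
time_s: 23.25
eef_pos: [0.5265, 0.106, 0.2774]
tool_rot: [-3.129, -0.728, 1.557]
ft_force: [0.3, 0.3, -4.5]
finger_gap: 0.0253
gripper_force: 30.0
```

Run:
```python
from h import *
o=observe(); p,T=pose(); print('knob pt',p+.154*T[:,2],o['ft_force'],T)
w=snap('wrist','w10')
for l,z in [('pan_mid',.09),('weight_large',.1),('scale',0)]:
    for d in tip_of(l,'wrist')[:2]: print(l,d,unproj('wrist',d['point'],z))
    for d in search_frame(l,'wrist')[:2]: print(l,d)
    b=d['bbox']
s=snap('scene','s10')
for d in tip_of('weight_large','scene')[:2]: print(l,d,unproj('scene',d['point'],.1))
goG([.524,.2105,.152],.154)
```

```text
knob pt [0.526 0.209 0.162] [ 0.266  0.277 -4.458] [[ 0.01   1.    -0.004]
 [ 0.746 -0.005  0.666]
 [ 0.666 -0.01  -0.746]]
pan_mid {'point': [475.3, 36.5], 'score': 0.76} [0.664 0.435 0.09 ]
pan_mid {'bbox': [473.7, 51.1, 155.4, 102.3], 'score': 0.91}
pan_mid {'bbox': [315.9, 310.9, 197.7, 178.2], 'score': 0.62}
weight_large {'point': [322.5, 302.3], 'score': 0.94} [0.525 0.205 0.1  ]
weight_large {'bbox': [323.5, 289.0, 66.3, 71.6], 'score': 0.71}
scale {'point': [439.9, 105.2], 'score': 0.57} [0.658 0.43  0.   ]
scale {'bbox': [463.0, 56.6, 214.5, 107.7], 'score': 0.77}
scale {'point': [324.6, 163.7], 'score': 0.57} [0.524 0.202 0.1  ]
shift mm [-5. -2.  9.] len 0.010843127428175033
```

Request:
arm_command(
  motion=[
    [10,-1,-2,4,0],
    [10,-2.4,-2,7,0],
    [10,-4,-2,9,0],
    [10,-5,-2,10,0],
    [10,-5,-2,10,0],
  ],
)

```text
time_s: 24.32
eef_pos: [0.5243, 0.109, 0.2665]
tool_rot: [-3.128, -0.729, 1.556]
ft_force: [0.3, -0.0, -3.0]
finger_gap: 0.0256
gripper_force: 30.0
```

Request:
arm_command(
  motion=[
    [10,-1,0,1.1,0],
    [10,-2,0,2.2,0],
    [10,-3,0,3.4,0],
    [10,-4,0,4.5,0],
    [10,-4,0,4.5,0],
  ],
)

```text
time_s: 24.95
eef_pos: [0.5243, 0.109, 0.2605]
tool_rot: [-3.129, -0.729, 1.557]
ft_force: [0.3, -0.8, -0.4]
finger_gap: 0.0253
gripper_force: 30.0
```

Run:
```python
from h import *
o=observe(); p,T=pose(); print('knob pt',p+.154*T[:,2],o['ft_force'])
```

```text
knob pt [0.524 0.212 0.146] [ 0.26  -0.803 -0.36 ]
```

Request:
arm_command(
  motion=[
    [10,-0.5,0,0.6,0],
    [10,-0.5,0,0.6,0],
  ],
)

```text
time_s: 25.2
eef_pos: [0.5243, 0.109, 0.2598]
tool_rot: [-3.129, -0.729, 1.557]
ft_force: [-0.6, -0.2, -1.2]
finger_gap: 0.0252
gripper_force: 30.0
```

Run:
```python
from h import *
f=[]
for i in range(5):
    snap('wrist','w11'); f.append(observe()['ft_force'][2])
    if i==0:
        for d in tip_of('weight_large','wrist')[:1]: print(d,unproj('wrist',d['point'],.081))
        for d in search_frame('pan_mid','wrist')[:2]: print(d)
print(f)
```

```text
{'point': [322.8, 300.7], 'score': 0.96} [0.523 0.21  0.081]
{'bbox': [323.3, 303.5, 214.2, 193.0], 'score': 0.96}
{'bbox': [486.9, 36.0, 163.5, 71.9], 'score': 0.73}
[np.float64(-1.6410718315060662), np.float64(-0.7932609663090142), np.float64(-1.2457801267360271), np.float64(-1.278150917418557), np.float64(-0.8388045209377486)]
```

Request:
arm_command(
  motion=[
    [10,-0.9,0,1,0],
    [10,-1.7,0,1.9,0],
    [10,-1.7,0,1.9,0],
  ],
)

```text
time_s: 25.92
eef_pos: [0.5243, 0.109, 0.2572]
tool_rot: [-3.128, -0.729, 1.557]
ft_force: [0.7, -1.2, 0.2]
finger_gap: 0.0255
gripper_force: 30.1
```

Run:
```python
from h import *
f=[]
for i in range(6): snap('wrist','w11'); f.append(observe()['ft_force'][2])
print(f,np.mean(f))
```

```text
[np.float64(-0.35813459855268065), np.float64(0.22670936304002495), np.float64(-0.2407368259741347), np.float64(0.7846706904731917), np.float64(0.23048600627640198), np.float64(-0.4450208286957527)] 0.032995634427841765
```

Request:
arm_command(
  motion=[
    [70,0,0,0,0],
    [70,0,0,0,0],
    [70,0,0,0,0],
    [70,0,0,0,0],
  ],
)

```text
time_s: 26.72
eef_pos: [0.5242, 0.109, 0.2572]
tool_rot: [-3.128, -0.729, 1.557]
ft_force: [0.7, -0.7, -0.4]
finger_gap: 0.0612
gripper_force: 0.0
```

Request:
arm_command(
  motion=[
    [70,0,0,-15,0],
    [70,0,0,-50,0],
    [70,0,0,-100,0],
    [70,0,0,-150,0],
    [70,0,0,-150,0],
  ],
)

```text
time_s: 27.35
eef_pos: [0.5249, 0.007, 0.372]
tool_rot: [-3.136, -0.727, 1.559]
ft_force: [0.2, 0.7, -1.1]
finger_gap: 0.0617
gripper_force: 0.0
```

Run:
```python
from h import *
print(pose()[0])
for n in ['wrist','scene','top']:
    s=snap(n,'f'+n)
    for l,z in [('weight_large',.08),('pan_mid',.08),('cup',.006),('weight_small',0),('can',0),('deck',0)]:
        for d in tip_of(l,n)[:2]: print(n,l,round(d['score'],2),np.round(d['point']),unproj(n,d['point'],z))
for l in ['pan_mid','weight_large']:
  for d in search_frame(l,'wrist')[:2]: print(d)
```

```text
[0.525 0.007 0.372]
wrist weight_large 0.81 [318. 213.] [0.519 0.209 0.08 ]
wrist pan_mid 0.64 [430.  40.] [0.663 0.446 0.08 ]
scene weight_large 0.62 [326. 168.] [0.524 0.213 0.08 ]
scene weight_large 0.34 [263. 227.] [ 0.526 -0.133  0.08 ]
scene pan_mid 0.95 [391. 145.] [0.647 0.458 0.08 ]
scene pan_mid 0.85 [324. 166.] [0.512 0.217 0.08 ]
scene cup 0.8 [262. 226.] [ 0.46  -0.06   0.006]
scene cup 0.24 [327. 166.] [0.462 0.326 0.006]
scene weight_small 0.66 [290. 252.] [ 0.59  -0.108  0.   ]
scene weight_small 0.63 [325. 170.] [0.461 0.312 0.   ]
scene can 0.96 [253. 344.] [ 0.683 -0.393  0.   ]
scene deck 0.95 [367. 248.] [0.768 0.014 0.   ]
top weight_large 0.73 [264. 226.] [0.533 0.208 0.08 ]
top pan_mid 0.76 [194. 184.] [0.663 0.431 0.08 ]
top pan_mid 0.64 [264. 228.] [0.525 0.207 0.08 ]
top can 0.58 [451. 185.] [ 0.683 -0.397  0.   ]
top deck 0.89 [327. 159.] [0.769 0.015 0.   ]
{'bbox': [321.9, 215.2, 129.9, 123.5], 'score': 0.66}
{'bbox': [430.8, 38.9, 106.3, 75.3], 'score': 0.63}
{'bbox': [321.6, 198.9, 44.5, 61.5], 'score': 0.96}
```

Run:
```python
from h import *
a=unproj('wrist',(322,153.5),.083);b=unproj('wrist',(322,277),.083);print((a+b)/2,np.linalg.norm(a-b)); print(unproj('wrist',(321.6,229.6),.08)+[0,.021,0])
w=cv2.imread('pics/fwrist.png'); g=cv2.cvtColor(w,cv2.COLOR_BGR2HSV)
# visible pan outline: bright low-saturation pixels along column 322 and row 215
print(g[270:286,300,2],g[140:160,300,2])
```

```text
[0.523 0.211 0.083] 0.13304096491851028
[0.522 0.213 0.08 ]
[187 196 176 116 130 163 161 159 157 160 159 159 160 158 159 161] [105 104 105 105 101 103 103 103 101 106 102 103 102 102 104  97 111 159
 188 176]
```

The weight sits about 2 mm from the pan's centre, and the diameter check gives 133 mm against 130 mm. The cup is about 9 mm off the coaster's centre, inside its 18 mm limit. I'm handing the job in.

```bash
python3 -c "
from rig import *
print(close_job())"
```

```text
the job is handed in; nothing more can be done
None
```

The job is handed in but no verdict came back: by my camera measurements the large weight stands on the pan about 2 mm from its centre, the cup stands on the cork about 9 mm from its centre, it took about 28 s, and I viewed 11 pictures, one over your limit of 10.

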